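# Clamp the cutter in its marking nest, then open the clamp

## Robot

A 6-joint arm with a two-finger parallel gripper is mounted at the origin on a cart in front of the work surface, level with it; the furniture and walls round the work are solid. World frame = base frame: x ahead of the robot, y to its left, z up, the work surface at z = 0. Lengths are in m, angles in rad, forces in N, time in s.
With the tool pointing down it reaches from about 0.425 to 0.95 m from the base axis. Payload 3.5 kg.
Tool frame: the origin (TCP) lies between the finger pads; the fingertips stand 14 mm ahead of it and the grasp point (between the pads) lies 5 mm behind it; z points along the fingers, y is the line along which they close (so a half turn about z gives the same grasp; the last joint's range is limited). The gripper opens to 85 mm and grips with 20 to 120 N. Pads are 22 mm wide; open, the fingers measure 114 mm over their backs; the gripper's body (76 mm by 85 mm) begins 54 mm behind the grasp point. The pads swing forward as they close: fully open they stand 13 mm farther back than shut.
Start: joints at [-1.457, 0.286, 1.577, -0, 1.279, -0.15], TCP at [0.176, -0.652, 0.245] pointing down, gripper open.
Joint ranges: [-2.77, 2.77], [-0.9, 2.22], [0.21, 2.48], [-1.53, 4.67], [0.24, 2.81], [-2.84, 2.84]. Speed limits (rad/s): [2.79, 2.79, 3.14, 3.14, 3.14, 3.14].

## Interface

Orientations are given as a unit quaternion [x, y, z, w].
In Python, from plant import * gives the robot as it stands.
- The arm moves only by the tool step_arm, never from a script. Its argument "commands" is a list of rows, each an object of numbers: "gripper": the gripper's target within -1 to 1 (shut at 1, half-way at 0, fully open at -1); "x", "y", "z": the shift along the tool's x, y, z in mm; "spin": the turn about the tool's z in degrees. A call has exactly 10 rows; each row shifts and turns the commanded pose from where the row before left it, along the tool's axes as they then stand; what a row does not reach is not made up. A row lasts 1/10 s, in which the tool goes at most 50 mm and 8.59 degrees, less where a joint would pass 70% of its speed; a pose out of reach is approached as far as the arm can. A call with a gripper value outside its range is refused whole. The fingers move at their own pace and stop on an object; "force" is the grip in N (left out, the last holds). Time passes only in rows, so rows that do not move let the fingers close, or fill a call up. It gives the time, the measured TCP pose, the force, the opening and the grip force at its end, in the units of the state.
- get_state(): the state, without advancing time (a new reading comes with each control period).
- read_camera(name): name is "scene" or "top" or "wrist"; returns a dict with "color" (400x640x3 uint8, red, green, blue), "z_map" (400x640 float32, m along the optical axis (not along the pixel's ray), 0 where there is no reading), "fx", "fy", "cx", "cy" (pixels), "eye" and "attitude" of the camera in the world; the wrist camera has in their place "mount" (4x4, takes a point from camera to tool coordinates, whose origin is the TCP and whose axes are the flange's). Camera axes: x right, y up, looking along -z (the intrinsics and any distortion apply to the point x, -y, -z); pixel columns grow to the right and rows downward; lengths in m; the calibration is good to about 2 mm. A picture is of the moment at which its call begins: read the wrist's pose just before it.
- sign_off(): hands the job in; it is judged then, once.
The state is a dict: "time": time; "qpos": joint angles; "dq": joint speeds; "joint_efforts": joint torques, N m; "eef_pos": TCP position; "tcp_rot": TCP orientation; "contact_force": force on the tool from outside, world axes, zero at the start; "wrist_torque": the same for the moment, N m; "opening": opening from 0.0 (shut) to 1.0 (fully open); "finger_force": force on a finger pad.
Only numpy, scipy, OpenCV 4.12 (cv2) and the standard library are available. Lean on these libraries where they do the work, as an engineer would, in place of code of your own. Each camera call takes 0.05 s, during which the arm holds its last target. There are 200 camera calls.

## Task

Two marking nests with red-handled toggle clamps stand on the laser desk, and one of them holds a cutter with a green cap. Seat that cutter: swing its clamp over by the red ball until it locks down on the green cap, then swing the clamp all the way back open and let go. Leave the cutter lying in its nest, and leave the clamp of the empty nest alone.

Things in the scene. Friction and masses are not known exactly. Their poses are not given: they have to be found in the camera images.
- loaded_handle (a joint): Angle (rad) of the red clamp handle on the nest that holds the cutter. 0 = fully open (laid back away from the nest, 20 deg above level), 1.396 = fully closed (upright, leaning 10 deg to the nest), with a stop at both ends, where it rests by itself; takes up to 6 N at the ball. A linkage brings the arm from upright down to level; past dead centre, 1.31, it is locked.
- loaded_ball (a point): Centre of the red ball, 26 mm across, at the end of that handle. Grip it from above, fingers on its two sides along the hinge axis; pointing straight down they can carry it along its arc (radius 88 mm about loaded_hinge) while it turns between them. Stem 9 mm thick, red sleeve 15 mm. Height over the desk: 62 mm open, 119 mm closed.
- loaded_hinge (a point): Pivot of that handle, 32 mm above the desk. Fixture axes: z up, y along the hinge axis, x towards the nest. At handle angle q the ball is at x = 88*cos(160deg - q), z = 88*sin(160deg - q) mm from here (open -83, 30; closed 15, 87). Base plate 150 x 96 x 10 mm, x = -30 to 120; clamp body 52 mm high over the desk; the open arm stands 120 mm high, x = 10 to 55.
- cutter: Small cutter lying flat, with a green moulded cap: 49 x 18 x 13 mm over all; loose, 30 g. It lies in the grey nest pocket (54 x 22 mm, 7 mm deep, floor 14 mm above the desk). Origin at the middle of its length, at the underside; x along it towards the cap, whose centre is at x = +14 mm; z up.
- loaded_pad: Black rubber pad, 15 mm in diameter, sprung (about 1 N per mm), at the end of the clamp arm of that same nest. Its origin is the arm's own pivot, 45 mm above the desk, not the pad's face. Closed, it presses on the green cap with 2 to 3 N.
- empty_handle (a joint): Handle angle (rad) of the other, identical clamp, whose nest is empty; same meaning. Leave it as it is (open).
- empty_hinge (a point): Pivot of that other clamp's handle, 32 mm above the desk; same frame and layout as loaded_hinge.
- loaded_nest (a point): Middle of the spot under the clamp pad, on the pocket floor of the nest that holds the cutter, 14 mm above the desk; same axes as loaded_hinge. The cutter's origin lies at y = -14 mm from it. Behind both nests the laser's blue beam arm and head hang 0.29 to 0.48 m over the desk from x = 0.54 on (robot frame, x ahead): keep the wrist in front of them.

How it is judged:
By the outcome, as a careful person would: the job done as asked, in the order asked, and still so for the second after the job is handed in, with the robot touching nothing.
It also fails if it takes over 45 s, if anything falls off the work surface, if the arm or the gripper's body presses on something with over 40 N, if the wrist force passes 120 N, or if a joint passes its speed limit or range.

## Working session

There is one attempt and no reset: what is moved stays moved. The work goes in short steps, Python scripts to look and compute and a tool call to move; the robot and the scene stay as the last step left them, time stands still between calls to the robot, and variables do not carry over. Pictures are saved under pics/ and viewed, at most 10 in all, crops included, and the job is handed in when it is done.

Besides the shell and the picture viewer there is one more tool, called in YAML: its name, and indented under it one key for each argument. step_arm: Moves the arm, as the interface text tells. Its arguments: {"type":"object","properties":{"commands":{"type":"array"},"force":{"type":"number"}},"required":["commands"]}

```bash
mkdir -p pics; cat > h.py <<'E'
from plant import *
import numpy as np, cv2
from scipy.spatial.transform import Rotation as R
def rot(a):
    a=np.array(a,float)
    return a if a.shape==(3,3) else R.from_quat(a).as_matrix()
def pts(c,T=None):
    "world points for all pixels from z_map"
    z=c["z_map"];v,u=np.mgrid[:z.shape[0],:z.shape[1]]
    P=np.stack([(u-c["cx"])/c["fx"]*z,-(v-c["cy"])/c["fy"]*z,-z],-1)
    if T is None: return P@rot(c["attitude"]).T+np.array(c["eye"])
    return P@T[:3,:3].T+T[:3,3]
def wristT(s,c):
    T=np.eye(4);T[:3,:3]=rot(s["tcp_rot"]);T[:3,3]=s["eef_pos"]
    return T@np.array(c["mount"])
def red(im):
    h=cv2.cvtColor(im,cv2.COLOR_RGB2HSV)
    return ((h[...,0]<8)|(h[...,0]>172))&(h[...,1]>140)&(h[...,2]>60)
def green(im):
    h=cv2.cvtColor(im,cv2.COLOR_RGB2HSV)
    return (h[...,0]>40)&(h[...,0]<85)&(h[...,1]>100)&(h[...,2]>40)
def blobs(m,P,amin=15):
    n,l,st,ce=cv2.connectedComponentsWithStats(m.astype(np.uint8))
    for i in range(1,n):
        if st[i,4]>=amin:
            p=P[(l==i)];print(st[i],ce[i].round(1),"med",np.median(p,0).round(4),"min",p.min(0).round(3),"max",p.max(0).round(3))
E
python3 - <<'E'
from h import *
s=get_state();print(s["eef_pos"],s["tcp_rot"],s["contact_force"])
for n in("scene","top"):
    c=read_camera(n);print(n,{k:c[k] for k in c if k not in("color","z_map")})
    cv2.imwrite(f"pics/{n}0.png",c["color"][...,::-1])
    P=pts(c);print("red");blobs(red(c["color"]),P);print("green");blobs(green(c["color"]),P)
E
```

```text
[ 0.17596814 -0.65102431  0.24392286] [ 9.91313809e-01  1.31512553e-01  2.42721619e-05 -1.17491108e-03] [ 0.27301684 -0.77628495 -0.36842929]
scene {'fx': 485.0998158960699, 'fy': 485.0998158960699, 'cx': 319.751241544531, 'cy': 193.6893477982739, 'eye': array([0.04379418, 0.59210298, 0.8412646 ]), 'attitude': array([-0.11416722,  0.33397555,  0.89079076, -0.28621321])}
red
[303  69  11  29 160] [308.   81.8] med [ 0.676  -0.2161  0.1036] min [ 0.044 -0.363  0.015] max [0.772 0.592 0.841]
[356 140  14  22 146] [362.3 148.9] med [ 0.4513 -0.1282  0.0651] min [ 0.044 -0.146  0.05 ] max [0.468 0.592 0.841]
[222 143  12  14  76] [228.1 149.1] med [0.7505 0.0211 0.0141] min [0.729 0.007 0.002] max [0.775 0.03  0.02 ]
[294 236  24  25 242] [306.3 247.3] med [0.3928 0.1691 0.0636] min [0.044 0.147 0.046] max [0.406 0.592 0.841]
green
[341 132   8   7  38] [344.6 134.7] med [ 0.5447 -0.1929  0.0119] min [ 0.538 -0.201  0.006] max [ 0.554 -0.181  0.015]
[356 135   7   6  38] [359.  137.4] med [ 0.5102 -0.2034  0.012 ] min [ 0.044 -0.217  0.006] max [0.518 0.592 0.841]
[413 134   6   7  32] [4
[... 905 characters left out ...]
reen
[310 130  10  34 164] [314.1 146.6] med [0.558  0.0978 0.038 ] min [0.519 0.087 0.016] max [0.602 0.108 0.041]
[430 152   8   8  42] [433.4 155.6] med [ 0.5473 -0.1978  0.0119] min [ 0.539 -0.206  0.006] max [ 0.556 -0.188  0.017]
[435 167   8   7  39] [438.6 169.9] med [ 0.5119 -0.2087  0.0113] min [ 0.355 -0.218  0.004] max [0.519 0.064 0.931]
[221 193   7   9  46] [223.9 197. ] med [0.4302 0.317  0.0253] min [0.418 0.285 0.012] max [0.441 0.324 0.113]
[475 198  27  20 309] [488.7 207.6] med [ 0.4308 -0.3776 -0.0999] min [ 0.355 -0.415 -0.139] max [0.455 0.064 0.931]
[459 207  12   6  31] [463.9 210.4] med [ 0.422  -0.3185 -0.1202] min [ 0.418 -0.334 -0.138] max [ 0.432 -0.302 -0.101]
```

```bash
python3 - <<'E'
import cv2
a=cv2.imread("pics/scene0.png")[50:330,180:460];b=cv2.imread("pics/top0.png")[110:250,200:500]
cv2.imwrite("pics/c1.png",cv2.resize(a,None,fx=2.1,fy=2.1,interpolation=cv2.INTER_CUBIC))
cv2.imwrite("pics/c2.png",cv2.resize(b,None,fx=2.6,fy=2.6,interpolation=cv2.INTER_CUBIC))
E
```

```text
(no output)
```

View pics/c1.png

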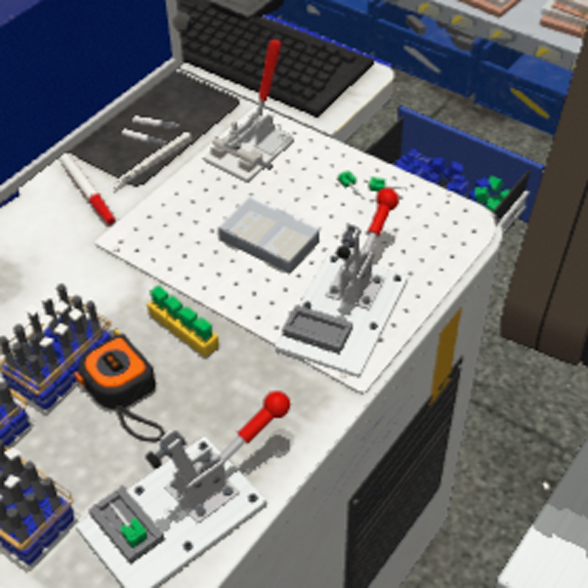

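View pics/c2.png

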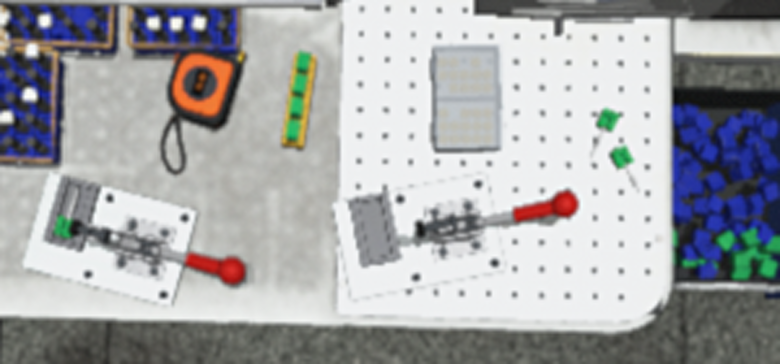

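The first crop shows the loaded nest at lower left, with its red ball at scene pixel (312,242) and the green cap at about (243,303). In the top crop the loaded ball is at about (289,214) and the cap at (224,197). The clamp on the right is the empty one. Next I measure the ball, plate and axis.

```bash
cat >> h.py <<'E'
def ray(c,u,v,T=None):
    d=np.array([(u-c["cx"])/c["fx"],-(v-c["cy"])/c["fy"],-1])
    if T is None: return np.array(c["eye"]),rot(c["attitude"])@d
    return T[:3,3],T[:3,:3]@d
def onz(c,u,v,z,T=None):
    e,d=ray(c,u,v,T);return e+d*(z-e[2])/d[2]
def ball(m):
    "ball centre: max of distance transform"
    d=cv2.distanceTransform(m.astype(np.uint8),cv2.DIST_L2,5)
    y,x=np.where(d>d.max()-0.7);return x.mean(),y.mean(),d.max()
def sub(m,x0,x1,y0,y1):
    k=np.zeros_like(m);k[y0:y1,x0:x1]=m[y0:y1,x0:x1];return k
def tri(r1,r2):
    (a,d),(b,e)=r1,r2;A=np.stack([d,-e],1);t=np.linalg.lstsq(A,b-a,rcond=None)[0]
    p,q=a+d*t[0],b+e*t[1];return (p+q)/2,np.linalg.norm(p-q)
E
python3 - <<'E'
from h import *
C={n:read_camera(n) for n in("scene","top")}
w={"scene":(285,325,228,268),"top":(268,300,204,224)};g={"scene":(232,255,292,315),"top":(216,232,188,206)}
rr=[];gg=[]
for n,c in C.items():
    u,v,r=ball(sub(red(c["color"]),*w[n]));rr.append(ray(c,u,v));print(n,u,v,r,onz(c,u,v,.062))
    y,x=np.where(sub(green(c["color"]),*g[n]));gg.append(ray(c,x.mean(),y.mean()));print(" cap",onz(c,x.mean(),y.mean(),.027))
print(tri(*rr),tri(*gg))
c=C["top"];im=c["color"][175:230,200:300];h=cv2.cvtColor(im,cv2.COLOR_RGB2HSV)
for t in(215,225,235):
    m=(im.min(-1)>t).astype(np.uint8)
    cs=cv2.findContours(m,0,2)[0];k=max(cs,key=cv2.contourArea);b=cv2.boxPoints(cv2.minAreaRect(k))+[200,175]
    W=np.array([onz(c,*p,.010) for p in b]);print(t,W[:,:2].round(4).tolist(),W.mean(0).round(4),np.linalg.norm(W-np.roll(W,1,0),axis=1).round(3))
E
```

```text
scene 311.5 242.5 5.7938 [0.39163015 0.15531103 0.062     ]
 cap [0.42810787 0.32106352 0.027     ]
top 289.0 214.0 4.9968996 [0.39215956 0.15141871 0.062     ]
 cap [0.43139665 0.31598079 0.027     ]
(array([0.39303027, 0.15230555, 0.05729726]), np.float64(0.0015721194858383982)) (array([0.43207827, 0.3182928 , 0.01863998]), np.float64(5.328050133270859e-05))
215 [[0.4869, 0.3839], [0.4923, 0.1347], [0.358, 0.1308], [0.3517, 0.3769]] [0.4222 0.2566 0.01  ] [0.135 0.249 0.134 0.246]
225 [[0.3951, 0.3578], [0.4846, 0.3366], [0.4475, 0.1942], [0.359, 0.2162]] [0.4215 0.2762 0.01  ] [0.146 0.092 0.147 0.091]
235 [[0.3973, 0.3564], [0.4739, 0.3365], [0.4349, 0.1977], [0.359, 0.2182]] [0.4163 0.2772 0.01  ] [0.143 0.079 0.144 0.079]
```

step_arm:
  commands:
    - {"x": 33, "y": -27, "gripper": -1}
    - {"x": 33, "y": -27, "gripper": -1}
    - {"x": 33, "y": -27, "gripper": -1}
    - {"x": 33, "y": -27, "gripper": -1}
    - {"x": 33, "y": -27, "gripper": -1}
    - {"x": 33, "y": -27, "gripper": -1}
    - {"x": 33, "y": -27, "gripper": -1}
    - {"x": 33, "y": -27, "gripper": -1}
    - {"x": 33, "y": -27, "gripper": -1}
    - {"x": 33, "y": -27, "gripper": -1}

```text
invalid input
```

step_arm:
  commands:
    - {"x": 10, "y": -43, "gripper": -1}
    - {"x": 10, "y": -43, "gripper": -1}
    - {"x": 10, "y": -43, "gripper": -1}
    - {"x": 10, "y": -43, "gripper": -1}
    - {"x": 10, "y": -43, "gripper": -1}
    - {"x": 10, "y": -43, "gripper": -1}
    - {"x": 10, "y": -43, "gripper": -1}
    - {"x": 10, "y": -43, "gripper": -1}
    - {"x": 10, "y": -43, "gripper": -1}
    - {"x": 10, "y": -43, "gripper": -1}

```text
invalid input
```

step_arm:
  commands:
    - {"spin": -6, "gripper": -1}
    - {"spin": -6, "gripper": -1}
    - {"spin": -6, "gripper": -1}
    - {"spin": -6, "gripper": -1}
    - {"spin": -6, "gripper": -1}
    - {"spin": -6, "gripper": -1}
    - {"spin": -6, "gripper": -1}
    - {"spin": -6, "gripper": -1}
    - {"spin": -6, "gripper": -1}
    - {"spin": -6, "gripper": -1}

```text
invalid input
```

```bash
python3 - <<'E'
from h import *
s=get_state();c=read_camera("wrist");T=wristT(s,c)
Rm=rot(s["tcp_rot"]);print(s["time"],s["eef_pos"],Rm.round(3).tolist(),s["qpos"]);print(np.array(c["mount"]).round(3).tolist(),c["fx"])
cv2.imwrite("pics/w1.png",c["color"][...,::-1])
P=pts(c,T);blobs(red(c["color"]),P,60);blobs(green(c["color"]),P,60)
E
```

```text
0.2 [ 0.17599857 -0.65123771  0.24441415] [[0.965, 0.261, -0.0], [0.261, -0.965, 0.002], [0.0, -0.002, -1.0]] [-1.45698841e+00  2.86909107e-01  1.57763052e+00  1.72611827e-05
  1.27860875e+00 -1.49969482e-01]
[[-0.0, 0.959, 0.283, 0.071], [1.0, 0.0, -0.001, 0.001], [-0.001, 0.283, -0.959, -0.128], [0.0, 0.0, 0.0, 1.0]] 278.3882714931673
```

View pics/w1.png

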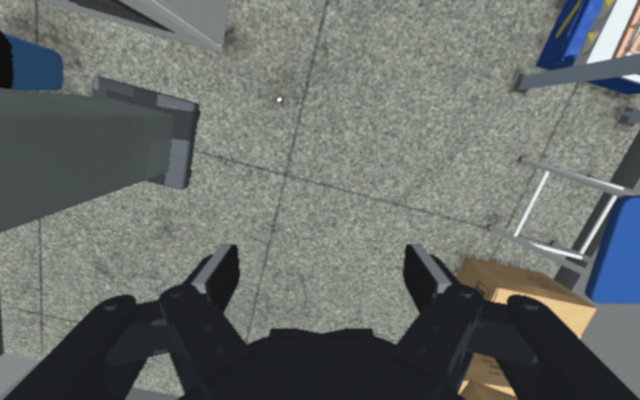

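The picture shows only the floor and the fingers, so the moves were refused. I'll try full rows with every key.

step_arm:
  commands:
    - {"x": 33, "y": -27, "z": 0, "spin": 0, "gripper": -1}
    - {"x": 33, "y": -27, "z": 0, "spin": 0, "gripper": -1}
    - {"x": 33, "y": -27, "z": 0, "spin": 0, "gripper": -1}
    - {"x": 33, "y": -27, "z": 0, "spin": 0, "gripper": -1}
    - {"x": 33, "y": -27, "z": 0, "spin": 0, "gripper": -1}
    - {"x": 33, "y": -27, "z": 0, "spin": 0, "gripper": -1}
    - {"x": 33, "y": -27, "z": 0, "spin": 0, "gripper": -1}
    - {"x": 33, "y": -27, "z": 0, "spin": 0, "gripper": -1}
    - {"x": 33, "y": -27, "z": 0, "spin": 0, "gripper": -1}
    - {"x": 33, "y": -27, "z": 0, "spin": 0, "gripper": -1}
  force: 30

```text
time: 1.25
eef_pos: [0.4249, -0.3033, 0.2455]
tcp_rot: [0.991, 0.131, 0.0, 0.0]
contact_force: [0.7, -0.5, -0.3]
opening: 1.005
finger_force: 0.0
```

step_arm:
  commands:
    - {"x": 14, "y": -41, "z": 0, "spin": 0, "gripper": -1}
    - {"x": 14, "y": -41, "z": 0, "spin": 0, "gripper": -1}
    - {"x": 14, "y": -41, "z": 0, "spin": 0, "gripper": -1}
    - {"x": 14, "y": -41, "z": 0, "spin": 0, "gripper": -1}
    - {"x": 14, "y": -41, "z": 0, "spin": 0, "gripper": -1}
    - {"x": 14, "y": -41, "z": 0, "spin": 0, "gripper": -1}
    - {"x": 14, "y": -41, "z": 0, "spin": 0, "gripper": -1}
    - {"x": 14, "y": -41, "z": 0, "spin": 0, "gripper": -1}
    - {"x": 14, "y": -41, "z": 0, "spin": 0, "gripper": -1}
    - {"x": 14, "y": -41, "z": 0, "spin": 0, "gripper": -1}

```text
time: 2.25
eef_pos: [0.4522, 0.1292, 0.2456]
tcp_rot: [0.991, 0.132, 0.0, 0.0]
contact_force: [0.9, -0.5, 0.3]
opening: 1.001
finger_force: 0.0
```

step_arm:
  commands:
    - {"x": 0, "y": 0, "z": 0, "spin": -6, "gripper": -1}
    - {"x": 0, "y": 0, "z": 0, "spin": -6, "gripper": -1}
    - {"x": 0, "y": 0, "z": 0, "spin": -6, "gripper": -1}
    - {"x": 0, "y": 0, "z": 0, "spin": -6, "gripper": -1}
    - {"x": 0, "y": 0, "z": 0, "spin": -6, "gripper": -1}
    - {"x": 0, "y": 0, "z": 0, "spin": -6, "gripper": -1}
    - {"x": 0, "y": 0, "z": 0, "spin": -6, "gripper": -1}
    - {"x": 0, "y": 0, "z": 0, "spin": -6, "gripper": -1}
    - {"x": 0, "y": 0, "z": 0, "spin": -6, "gripper": -1}
    - {"x": 0, "y": 0, "z": 0, "spin": -6, "gripper": -1}

```text
time: 3.25
eef_pos: [0.4523, 0.1274, 0.2453]
tcp_rot: [0.791, 0.611, -0.0, -0.0]
contact_force: [-0.7, -0.2, 0.3]
opening: 0.997
finger_force: 0.0
```

```bash
python3 - <<'E'
from h import *
s=get_state();c=read_camera("wrist");T=wristT(s,c)
Rm=rot(s["tcp_rot"]);print(s["time"],s["eef_pos"],Rm.round(3).tolist(),s["qpos"])
cv2.imwrite("pics/w2.png",c["color"][...,::-1])
P=pts(c,T);blobs(red(c["color"]),P,60);blobs(green(c["color"]),P,60)
u,v,r=ball(red(c["color"]));print("ball",u,v,r,onz(c,u,v,.062,T))
im=c["color"]
for t in(200,215,225,235):
    m=(im.min(-1)>t).astype(np.uint8)
    cs=cv2.findContours(m,0,2)[0];k=max(cs,key=cv2.contourArea);b=cv2.boxPoints(cv2.minAreaRect(k))
    W=np.array([onz(c,*p,.010,T) for p in b]);print(t,b.round().tolist(),W[:,:2].round(4).tolist(),W.mean(0).round(4),np.linalg.norm(W-np.roll(W,1,0),axis=1).round(3))
E
```

```text
3.25 [0.45234797 0.12738365 0.24530198] [[0.253, 0.968, -0.0], [0.968, -0.253, 0.0], [0.0, -0.0, -1.0]] [ 5.80970614e-02 -1.80403413e-01  2.06351012e+00  1.53003394e-05
  1.25852562e+00  3.13585406e-01]
[254 132  21  50 670] [264.2 158.9] med [0.3983 0.1644 0.0654] min [0.383 0.143 0.049] max [0.47  0.196 0.374]
[538 189  38  12 317] [557.4 194.3] med [0.7524 0.0174 0.014 ] min [0.73  0.004 0.006] max [0.774 0.029 0.017]
[250   4  19  20 349] [259.1  13.3] med [0.432  0.3175 0.0251] min [0.421 0.196 0.014] max [0.47  0.327 0.374]
[376 167  69  18 696] [410.  175.1] med [0.5614 0.1    0.0383] min [0.47  0.088 0.018] max [0.6   0.196 0.374]
ball 264.3333333333333 170.66666666666666 10.187599 [0.39294374 0.15399265 0.062     ]
200 [[298.0, 269.0], [577.0, -54.0], [740.0, 88.0], [462.0, 410.0]] [[0.3833, -0.0053], [0.7809, 0.2949], [0.9735, 0.098], [0.5841, -0.3471]] [0.6805 0.0101 0.01  ] [0.396 0.498 0.275 0.591]
215 [[321.0, 220.0], [532.0, 168.0], [565.0, 299.0], [354.0, 352.0]] [[0.4353, 0.0598], [0.7237, 0.0613], [0.7632, -0.1591], [0.4293, -0.1757]] [ 0.5879 -0.0534  0.01  ] [0.236 0.288 0.224 0.334]
225 [[338.0, 216.0], [532.0, 169.0], [564.0, 300.0], [370.0, 347.0]] [[0.4595, 0.0599], [0.7231, 0.0595], [0.761, -0.1595], [0.4561, -0.1721]] [ 0.5999 -0.053   0.01  ] [0.232 0.264 0.222 0.305]
235 [[389.0, 240.0], [392.0, 200.0], [422.0, 202.0], [419.0, 242.0]] [[0.521, 0.0064], [0.5358, 0.0643], [0.5749, 0.051], [0.5619, -0.0076]] [0.5484 0.0285 0.01  ] [0.043 0.06  0.041 0.06 ]
```

View pics/w2.png

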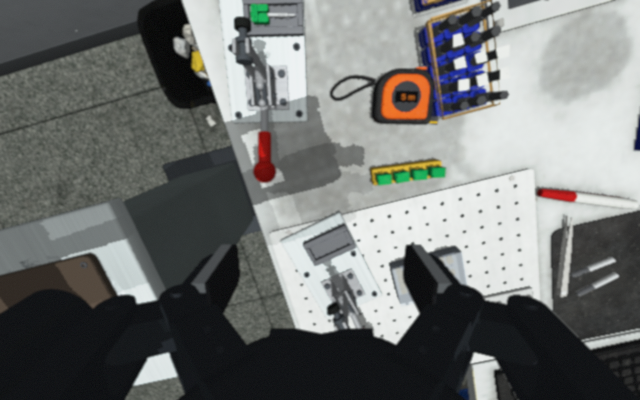

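The wrist view shows the loaded ball at (264,171) with its clamp above it and the tool aligned to the plate; three measurements agree on about (0.392, 0.153). I'll move above it.

step_arm:
  commands:
    - {"x": 3, "y": -20, "z": 0, "spin": 0, "gripper": -1}
    - {"x": 3, "y": -20, "z": 0, "spin": 0, "gripper": -1}
    - {"x": 4, "y": -25, "z": 0, "spin": 0, "gripper": -1}
    - {"x": 0, "y": 0, "z": 20, "spin": 0, "gripper": -1}
    - {"x": 0, "y": 0, "z": 30, "spin": 0, "gripper": -1}
    - {"x": 0, "y": 0, "z": 30, "spin": 0, "gripper": -1}
    - {"x": 0, "y": 0, "z": 20, "spin": 0, "gripper": -1}
    - {"x": 0, "y": 0, "z": 0, "spin": 0, "gripper": -1}
    - {"x": 0, "y": 0, "z": 0, "spin": 0, "gripper": -1}
    - {"x": 0, "y": 0, "z": 0, "spin": 0, "gripper": -1}

```text
time: 4.3
eef_pos: [0.3933, 0.1539, 0.147]
tcp_rot: [0.793, 0.609, 0.001, 0.001]
contact_force: [0.6, -0.3, 0.9]
opening: 1.001
finger_force: 0.0
```

```bash
python3 - <<'E'
from h import *
s=get_state();c=read_camera("wrist");T=wristT(s,c)
Rm=rot(s["tcp_rot"]);e=np.array(s["eef_pos"]);print(s["time"],e,s["qpos"])
cv2.imwrite("pics/w3.png",c["color"][...,::-1])
m=red(c["color"]);u,v,r=ball(m);p=onz(c,u,v,.062,T);print("ball",u,v,r,p,"tool mm",(Rm.T@(p-e)*1000).round(1))
P=pts(c,T);print(P[int(v),int(u)])
# stem direction: row-wise centres of the red sleeve
n,l,st,ce=cv2.connectedComponentsWithStats(m.astype(np.uint8));i=l[int(v),int(u)];print(st[i])
y,x=np.where(l==i)
for yy in range(y.min(),int(v),6): print(yy,x[y==yy].mean(),end=' ')
g=green(c["color"]);blobs(g,P,60)
E
```

```text
4.3 [0.3933494  0.15392828 0.1469651 ] [ 1.31793792e-01 -1.87665302e-01  2.25990098e+00  1.12168231e-05
  1.06639633e+00  3.92110402e-01]
ball 320.0 207.0 14.581398 [0.39293678 0.15408672 0.062     ] tool mm [-0.  -0.7 85. ]
[0.39389556 0.15763639 0.07311289]
[ 306  152   30   71 1378]
152 319.0 158 319.0 164 319.0 170 319.0 176 319.5 182 319.0 188 319.5 194 320.0 200 320.0 206 320.0 [ 461  194  101   28 1582] [510.1 207.2] med [0.5564 0.1012 0.038 ] min [0.411 0.088 0.022] max [0.601 0.222 0.275]
```

View pics/w3.png

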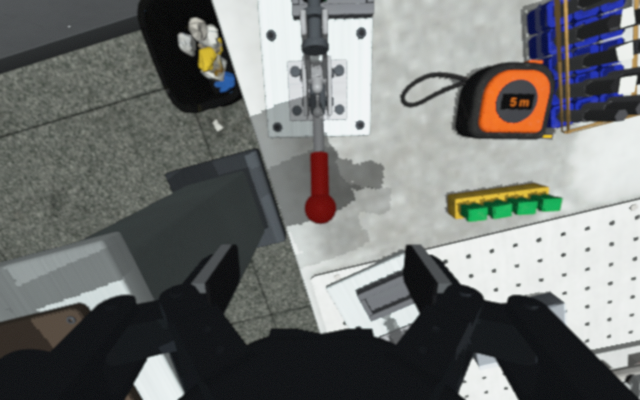

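The ball is at (320,207), centred between the fingers, and the stem runs straight along tool x. I'll descend and close.

step_arm:
  commands:
    - {"x": 0, "y": 0, "z": 25, "spin": 0, "gripper": -1}
    - {"x": 0, "y": 0, "z": 25, "spin": 0, "gripper": -1}
    - {"x": 0, "y": 0, "z": 25, "spin": 0, "gripper": -1}
    - {"x": 0, "y": -1, "z": 16, "spin": 0, "gripper": -1}
    - {"x": 0, "y": 0, "z": 0, "spin": 0, "gripper": -1}
    - {"x": 0, "y": 0, "z": 0, "spin": 0, "gripper": -1}
    - {"x": 0, "y": 0, "z": 0, "spin": 0, "gripper": -1}
    - {"x": 0, "y": 0, "z": 0, "spin": 0, "gripper": -1}
    - {"x": 0, "y": 0, "z": 0, "spin": 0, "gripper": -1}
    - {"x": 0, "y": 0, "z": 0, "spin": 0, "gripper": -1}
  force: 25

```text
time: 5.35
eef_pos: [0.3916, 0.1541, 0.0549]
tcp_rot: [0.793, 0.61, 0.001, 0.0]
contact_force: [-0.0, 0.3, -0.1]
opening: 0.995
finger_force: 0.0
```

step_arm:
  commands:
    - {"x": 0, "y": 0, "z": 0, "spin": 0, "gripper": 1}
    - {"x": 0, "y": 0, "z": 0, "spin": 0, "gripper": 1}
    - {"x": 0, "y": 0, "z": 0, "spin": 0, "gripper": 1}
    - {"x": 0, "y": 0, "z": 0, "spin": 0, "gripper": 1}
    - {"x": 0, "y": 0, "z": 0, "spin": 0, "gripper": 1}
    - {"x": 0, "y": 0, "z": 0, "spin": 0, "gripper": 1}
    - {"x": 0, "y": 0, "z": 0, "spin": 0, "gripper": 1}
    - {"x": 0, "y": 0, "z": 0, "spin": 0, "gripper": 1}
    - {"x": 0, "y": 0, "z": 0, "spin": 0, "gripper": 1}
    - {"x": 0, "y": 0, "z": 0, "spin": 0, "gripper": 1}
  force: 25

```text
time: 6.35
eef_pos: [0.3926, 0.1538, 0.0549]
tcp_rot: [0.793, 0.61, 0.001, 0.001]
contact_force: [4.9, -3.4, 0.2]
opening: 0.288
finger_force: 24.6
```

```bash
python3 - <<'E'
from h import *
s=get_state();e=np.array(s["eef_pos"]);print(s["time"],e,rot(s["tcp_rot"]).round(3).tolist(),s["contact_force"],s["qpos"])
c=read_camera("scene");cv2.imwrite("pics/s4.png",cv2.resize(c["color"][140:340,200:440,::-1],None,fx=3,fy=3,interpolation=cv2.INTER_CUBIC))
# arc increments in tool (x, z) mm
q=np.linspace(0,1.396,21);a=np.radians(160)-q
X=88*np.cos(a);Z=88*np.sin(a);print([(round(x,1),round(-z,1)) for x,z in zip(np.diff(X),np.diff(Z))])
E
```

```text
6.35 [0.39257245 0.15380797 0.05488045] [[0.257, 0.966, 0.003], [0.966, -0.257, -0.0], [0.001, 0.003, -1.0]] [ 4.91235376 -3.35887207  0.22956162] [ 1.32213663e-01 -1.83045349e-02  2.30924896e+00 -1.05884489e-03
  8.47402451e-01  3.92549977e-01]
[(np.float64(2.3), np.float64(-5.7)), (np.float64(2.7), np.float64(-5.5)), (np.float64(3.1), np.float64(-5.3)), (np.float64(3.4), np.float64(-5.1)), (np.float64(3.8), np.float64(-4.8)), (np.float64(4.1), np.float64(-4.6)), (np.float64(4.4), np.float64(-4.3)), (np.float64(4.7), np.float64(-3.9)), (np.float64(5.0), np.float64(-3.6)), (np.float64(5.2), np.float64(-3.3)), (np.float64(5.4), np.float64(-2.9)), (np.float64(5.6), np.float64(-2.5)), (np.float64(5.8), np.float64(-2.1)), (np.float64(5.9), np.float64(-1.7)), (np.float64(6.0), np.float64(-1.3)), (np.float64(6.1), np.float64(-0.9)), (np.float64(6.1), np.float64(-0.4)), (np.float64(6.1), np.float64(-0.0)), (np.float64(6.1), np.float64(0.4)), (np.float64(6.1), np.float64(0.9))]
```

View pics/s4.png

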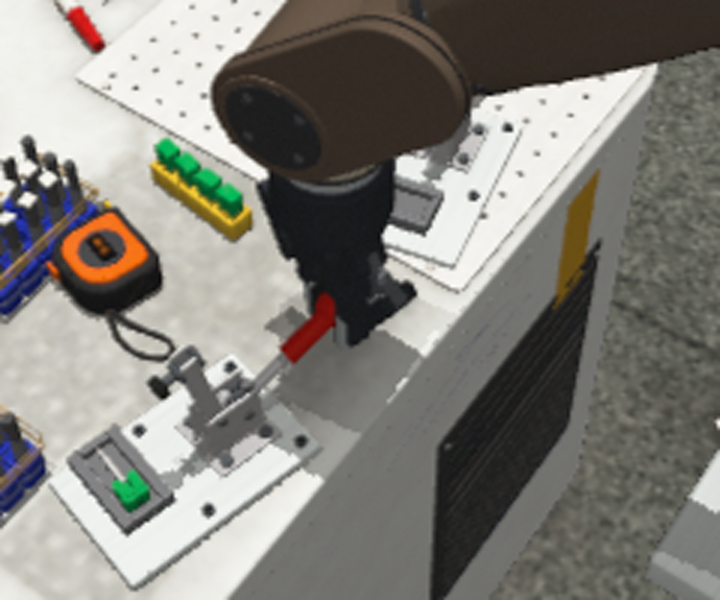

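The ball is gripped at about 24.5 mm opening and the cutter is still in its nest. I'll drive the first half of the arc, with a +1 mm y relief.

step_arm:
  commands:
    - {"x": 2.3, "y": 1, "z": -5.7, "spin": 0, "gripper": 1}
    - {"x": 2.7, "y": 0, "z": -5.5, "spin": 0, "gripper": 1}
    - {"x": 3.1, "y": 0, "z": -5.3, "spin": 0, "gripper": 1}
    - {"x": 3.4, "y": 0, "z": -5.1, "spin": 0, "gripper": 1}
    - {"x": 3.8, "y": 0, "z": -4.8, "spin": 0, "gripper": 1}
    - {"x": 4.1, "y": 0, "z": -4.6, "spin": 0, "gripper": 1}
    - {"x": 4.4, "y": 0, "z": -4.3, "spin": 0, "gripper": 1}
    - {"x": 4.7, "y": 0, "z": -3.9, "spin": 0, "gripper": 1}
    - {"x": 5, "y": 0, "z": -3.6, "spin": 0, "gripper": 1}
    - {"x": 5.2, "y": 0, "z": -3.3, "spin": 0, "gripper": 1}

```text
time: 7.4
eef_pos: [0.4017, 0.1915, 0.1006]
tcp_rot: [0.793, 0.61, -0.001, -0.0]
contact_force: [0.9, -1.5, -0.2]
opening: 0.283
finger_force: 24.6
```

step_arm:
  commands:
    - {"x": 5.4, "y": 0, "z": -2.9, "spin": 0, "gripper": 1}
    - {"x": 5.6, "y": 0, "z": -2.5, "spin": 0, "gripper": 1}
    - {"x": 5.8, "y": 0, "z": -2.1, "spin": 0, "gripper": 1}
    - {"x": 5.9, "y": 0, "z": -1.7, "spin": 0, "gripper": 1}
    - {"x": 6, "y": 0, "z": -1.3, "spin": 0, "gripper": 1}
    - {"x": 6.1, "y": 0, "z": -0.9, "spin": 0, "gripper": 1}
    - {"x": 6.1, "y": 0, "z": -0.4, "spin": 0, "gripper": 1}
    - {"x": 6.1, "y": 0, "z": 0, "spin": 0, "gripper": 1}
    - {"x": 6.1, "y": 0, "z": 0.4, "spin": 0, "gripper": 1}
    - {"x": 6.1, "y": 0, "z": 0.9, "spin": 0, "gripper": 1}

```text
time: 8.4
eef_pos: [0.4158, 0.2492, 0.1105]
tcp_rot: [0.793, 0.609, -0.002, -0.002]
contact_force: [-7.6, 0.2, 3.9]
opening: 0.286
finger_force: 25.7
```

step_arm:
  commands:
    - {"x": 1, "y": 0, "z": 0, "spin": 0, "gripper": 1}
    - {"x": 1, "y": 0, "z": 0.2, "spin": 0, "gripper": 1}
    - {"x": 0, "y": 0, "z": 0, "spin": 0, "gripper": 1}
    - {"x": 0, "y": 0, "z": 0, "spin": 0, "gripper": 1}
    - {"x": 0, "y": 0, "z": 0, "spin": 0, "gripper": 1}
    - {"x": 0, "y": 0, "z": 0, "spin": 0, "gripper": 1}
    - {"x": 0, "y": 0, "z": 0, "spin": 0, "gripper": 1}
    - {"x": 0, "y": 0, "z": 0, "spin": 0, "gripper": 1}
    - {"x": 0, "y": 0, "z": 0, "spin": 0, "gripper": 1}
    - {"x": 0, "y": 0, "z": 0, "spin": 0, "gripper": 1}

```text
time: 9.4
eef_pos: [0.4164, 0.2514, 0.1102]
tcp_rot: [0.793, 0.609, -0.001, -0.002]
contact_force: [-6.4, 1.2, 3.2]
opening: 0.282
finger_force: 25.7
```

```bash
python3 - <<'E'
from h import *
s=get_state();e=np.array(s["eef_pos"]);Rm=rot(s["tcp_rot"]);print(s["time"],e,s["contact_force"],Rm.T@np.array(s["contact_force"]),"from start of arc, tool mm",(Rm.T@(e-[.3926,.1538,.0549])*1000).round(1))
c=read_camera("scene");cv2.imwrite("pics/s5.png",cv2.resize(c["color"][160:340,180:420,::-1],None,fx=3.2,fy=3.2,interpolation=cv2.INTER_CUBIC))
E
```

```text
9.4 [0.41636001 0.2513816  0.11020641] [-6.38138362  1.19742382  3.24452932] [-0.48543922 -6.48831671 -3.21697782] from start of arc, tool mm [100.4  -2.4 -55.2]
```

View pics/s5.png

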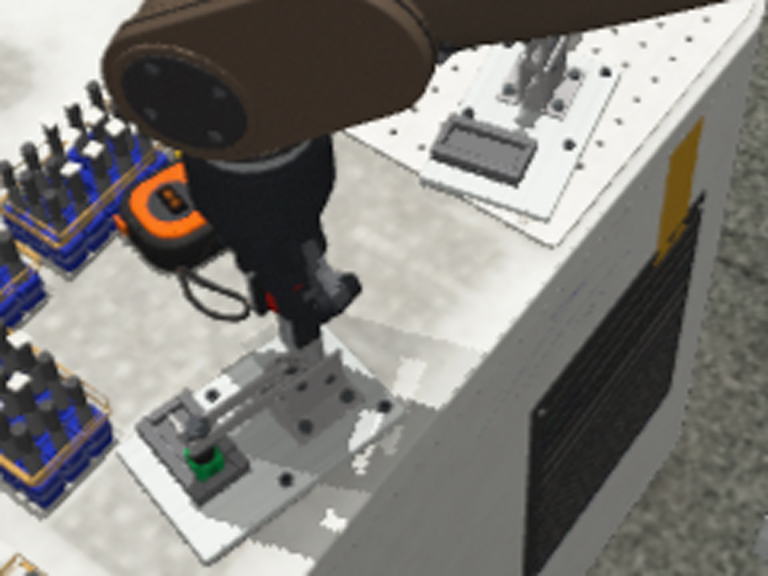

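The pad lies on the green cap with the arm level. I'll push a few mm more to feel the stop.

step_arm:
  commands:
    - {"x": 1, "y": -1, "z": 0.2, "spin": 0, "gripper": 1}
    - {"x": 1, "y": 0, "z": 0.2, "spin": 0, "gripper": 1}
    - {"x": 1, "y": 0, "z": 0.2, "spin": 0, "gripper": 1}
    - {"x": 0, "y": 0, "z": 0, "spin": 0, "gripper": 1}
    - {"x": 0, "y": 0, "z": 0, "spin": 0, "gripper": 1}
    - {"x": 0, "y": 0, "z": 0, "spin": 0, "gripper": 1}
    - {"x": 0, "y": 0, "z": 0, "spin": 0, "gripper": 1}
    - {"x": 0, "y": 0, "z": 0, "spin": 0, "gripper": 1}
    - {"x": 0, "y": 0, "z": 0, "spin": 0, "gripper": 1}
    - {"x": 0, "y": 0, "z": 0, "spin": 0, "gripper": 1}

```text
time: 10.45
eef_pos: [0.4169, 0.2539, 0.1098]
tcp_rot: [0.793, 0.609, -0.001, -0.001]
contact_force: [-4.2, 1.4, 2.6]
opening: 0.28
finger_force: 25.6
```

```bash
python3 - <<'E'
from h import *
s=get_state();e=np.array(s["eef_pos"]);Rm=rot(s["tcp_rot"]);print(s["time"],e,Rm.T@np.array(s["contact_force"]),"from start of arc, tool mm",(Rm.T@(e-[.3926,.1538,.0549])*1000).round(1),s["wrist_torque"])
E
```

```text
10.45 [0.41694872 0.2539235  0.10975873] [ 0.28120272 -4.38808709 -2.54994572] from start of arc, tool mm [103.   -2.3 -54.8] [0.12493554 0.75725263 0.02227723]
```

```bash
python3 - <<'E'
from h import *
s=get_state();c=read_camera("wrist");T=wristT(s,c);e=np.array(s["eef_pos"]);Rm=rot(s["tcp_rot"])
P=pts(c,T);m=red(c["color"]);blobs(m,P,40)
n,l,st,ce=cv2.connectedComponentsWithStats(m.astype(np.uint8))
for i in range(1,n):
    if st[i,4]>40: print(((np.median(P[l==i],0)-e)@Rm*1000).round(1), ((np.percentile(P[l==i],[5,95],axis=0)-e)@Rm*1000).round(1).tolist())
cv2.imwrite("pics/w6.png",cv2.resize(c["color"][40:400,120:520,::-1],None,fx=1.6,fy=1.6))
E
```

```text
[ 296  241   51   66 2353] [320.9 276.3] med [0.417  0.2529 0.1271] min [0.404 0.24  0.076] max [0.436 0.322 0.238]
[ -1.    0.3 -17.3] [[-12.1, -6.8, 20.1], [8.7, 7.1, -21.6]]
```

View pics/w6.png

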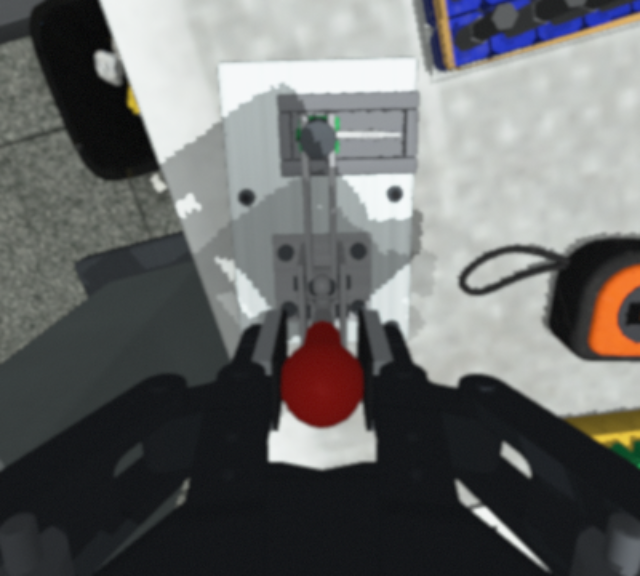

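The pad covers the green cap, and the ball is at about (321,279), roughly 6 mm behind the TCP. So the handle is on its stop and the pads slid past it. I'll release, check that it stays locked, and regrip on centre.

step_arm:
  commands:
    - {"x": 0, "y": 0, "z": 0, "spin": 0, "gripper": -0.2}
    - {"x": 0, "y": 0, "z": 0, "spin": 0, "gripper": -0.2}
    - {"x": 0, "y": 0, "z": 0, "spin": 0, "gripper": -0.2}
    - {"x": 0, "y": 0, "z": 0, "spin": 0, "gripper": -0.2}
    - {"x": 0, "y": 0, "z": 0, "spin": 0, "gripper": -0.2}
    - {"x": 0, "y": 0, "z": 0, "spin": 0, "gripper": -0.2}
    - {"x": 0, "y": 0, "z": 0, "spin": 0, "gripper": -0.2}
    - {"x": 0, "y": 0, "z": 0, "spin": 0, "gripper": -0.2}
    - {"x": 0, "y": 0, "z": 0, "spin": 0, "gripper": -0.2}
    - {"x": 0, "y": 0, "z": 0, "spin": 0, "gripper": -0.2}

```text
time: 11.5
eef_pos: [0.4177, 0.2535, 0.1101]
tcp_rot: [0.793, 0.61, 0.0, -0.0]
contact_force: [-0.4, -0.9, -0.9]
opening: 0.602
finger_force: 0.0
```

```bash
python3 - <<'E'
from h import *
s=get_state();c=read_camera("wrist");T=wristT(s,c);e=np.array(s["eef_pos"]);Rm=rot(s["tcp_rot"])
P=pts(c,T);m=sub(red(c["color"]),280,370,220,330);u,v,r=ball(m)
print(s["time"],e,s["opening"],Rm.T@np.array(s["contact_force"]),u,v,r)
for z in(.115,.119): 
    p=onz(c,u,v,z,T);print(p,((p-e)@Rm*1000).round(1),"rel start ball",((p-[.3928,.1538,.062])@Rm*1000).round(1))
print("top depth",P[int(v)-3:int(v)+4,int(u)-3:int(u)+4].reshape(-1,3).mean(0))
E
```

```text
11.5 [0.41767301 0.25347651 0.11013069] 0.6021142089641544 [-1.00521626 -0.16804949  0.92305303] 319.0 277.0 24.768995
[0.41491167 0.24648892 0.115     ] [-7.5 -0.9 -4.9] rel start ball [ 95.3  -2.4 -53. ]
[0.41559499 0.24892957 0.119     ] [-4.9 -0.8 -8.9] rel start ball [ 97.8  -2.4 -57. ]
top depth [0.41739129 0.25534786 0.12951601]
```

The handle stays fully closed after release: ball height 119 mm and travel 97.8 mm, against 98 expected. Now I regrip and swing it back.

step_arm:
  commands:
    - {"x": -5, "y": -1, "z": -2, "spin": 0, "gripper": -0.2}
    - {"x": 0, "y": 0, "z": 0, "spin": 0, "gripper": -0.2}
    - {"x": 0, "y": 0, "z": 0, "spin": 0, "gripper": 1}
    - {"x": 0, "y": 0, "z": 0, "spin": 0, "gripper": 1}
    - {"x": 0, "y": 0, "z": 0, "spin": 0, "gripper": 1}
    - {"x": 0, "y": 0, "z": 0, "spin": 0, "gripper": 1}
    - {"x": 0, "y": 0, "z": 0, "spin": 0, "gripper": 1}
    - {"x": 0, "y": 0, "z": 0, "spin": 0, "gripper": 1}
    - {"x": 0, "y": 0, "z": 0, "spin": 0, "gripper": 1}
    - {"x": 0, "y": 0, "z": 0, "spin": 0, "gripper": 1}
  force: 30

```text
time: 12.55
eef_pos: [0.4155, 0.2489, 0.1123]
tcp_rot: [0.793, 0.61, 0.0, 0.0]
contact_force: [-1.3, -1.4, 3.1]
opening: 0.284
finger_force: 29.4
```

step_arm:
  commands:
    - {"x": -6.1, "y": 0.1, "z": -0.9, "spin": 0, "gripper": 1}
    - {"x": -6.1, "y": 0.1, "z": -0.4, "spin": 0, "gripper": 1}
    - {"x": -6.1, "y": 0.1, "z": 0, "spin": 0, "gripper": 1}
    - {"x": -6.1, "y": 0.1, "z": 0.4, "spin": 0, "gripper": 1}
    - {"x": -6.1, "y": 0.1, "z": 0.9, "spin": 0, "gripper": 1}
    - {"x": -6, "y": 0.1, "z": 1.3, "spin": 0, "gripper": 1}
    - {"x": -5.9, "y": 0.2, "z": 1.7, "spin": 0, "gripper": 1}
    - {"x": -5.8, "y": 0.2, "z": 2.1, "spin": 0, "gripper": 1}
    - {"x": -5.6, "y": 0.2, "z": 2.5, "spin": 0, "gripper": 1}
    - {"x": -5.4, "y": 0.2, "z": 2.9, "spin": 0, "gripper": 1}

```text
time: 13.55
eef_pos: [0.4015, 0.1908, 0.1016]
tcp_rot: [0.793, 0.61, -0.0, 0.0]
contact_force: [-0.3, 0.6, 4.4]
opening: 0.281
finger_force: 30.2
```

step_arm:
  commands:
    - {"x": -5.2, "y": 0.1, "z": 3.3, "spin": 0, "gripper": 1}
    - {"x": -5, "y": 0.1, "z": 3.6, "spin": 0, "gripper": 1}
    - {"x": -4.7, "y": 0.1, "z": 3.9, "spin": 0, "gripper": 1}
    - {"x": -4.4, "y": 0.1, "z": 4.3, "spin": 0, "gripper": 1}
    - {"x": -4.1, "y": 0.1, "z": 4.6, "spin": 0, "gripper": 1}
    - {"x": -3.8, "y": 0.1, "z": 4.8, "spin": 0, "gripper": 1}
    - {"x": -3.4, "y": 0.1, "z": 5.1, "spin": 0, "gripper": 1}
    - {"x": -3.1, "y": 0.1, "z": 5.3, "spin": 0, "gripper": 1}
    - {"x": -2.7, "y": 0.1, "z": 5.5, "spin": 0, "gripper": 1}
    - {"x": -2.3, "y": 0.1, "z": 5.7, "spin": 0, "gripper": 1}

```text
time: 14.55
eef_pos: [0.3925, 0.1534, 0.0549]
tcp_rot: [0.793, 0.61, -0.0, 0.0]
contact_force: [-0.0, -0.7, 2.6]
opening: 0.284
finger_force: 31.5
```

step_arm:
  commands:
    - {"x": -0.5, "y": 0, "z": 1.2, "spin": 0, "gripper": 1}
    - {"x": -0.5, "y": 0, "z": 1.2, "spin": 0, "gripper": 1}
    - {"x": 0, "y": 0, "z": 0, "spin": 0, "gripper": 1}
    - {"x": 0, "y": 0, "z": 0, "spin": 0, "gripper": 1}
    - {"x": 0, "y": 0, "z": 0, "spin": 0, "gripper": 1}
    - {"x": 0, "y": 0, "z": 0, "spin": 0, "gripper": 1}
    - {"x": 0, "y": 0, "z": 0, "spin": 0, "gripper": 1}
    - {"x": 0, "y": 0, "z": 0, "spin": 0, "gripper": 1}
    - {"x": 0, "y": 0, "z": 0, "spin": 0, "gripper": 1}
    - {"x": 0, "y": 0, "z": 0, "spin": 0, "gripper": 1}

```text
time: 15.55
eef_pos: [0.3924, 0.1528, 0.0532]
tcp_rot: [0.793, 0.61, 0.0, -0.0]
contact_force: [2.2, -0.4, -0.4]
opening: 0.288
finger_force: 31.4
```

Back at the open stop. I'll release, lift and check.

step_arm:
  commands:
    - {"x": 0, "y": 0, "z": 0, "spin": 0, "gripper": -1}
    - {"x": 0, "y": 0, "z": 0, "spin": 0, "gripper": -1}
    - {"x": 0, "y": 0, "z": 0, "spin": 0, "gripper": -1}
    - {"x": 0, "y": 0, "z": 0, "spin": 0, "gripper": -1}
    - {"x": 0, "y": 0, "z": 0, "spin": 0, "gripper": -1}
    - {"x": 0, "y": 0, "z": 0, "spin": 0, "gripper": -1}
    - {"x": 0, "y": 0, "z": 0, "spin": 0, "gripper": -1}
    - {"x": 0, "y": 0, "z": 0, "spin": 0, "gripper": -1}
    - {"x": 0, "y": 0, "z": 0, "spin": 0, "gripper": -1}
    - {"x": 0, "y": 0, "z": 0, "spin": 0, "gripper": -1}

```text
time: 16.55
eef_pos: [0.3924, 0.1527, 0.0531]
tcp_rot: [0.793, 0.61, 0.0, -0.0]
contact_force: [-0.2, 0.4, 0.2]
opening: 0.999
finger_force: 0.0
```

step_arm:
  commands:
    - {"x": 0, "y": 0, "z": -5, "spin": 0, "gripper": -1}
    - {"x": 0, "y": 0, "z": -10, "spin": 0, "gripper": -1}
    - {"x": 0, "y": 0, "z": -20, "spin": 0, "gripper": -1}
    - {"x": 0, "y": 0, "z": -20, "spin": 0, "gripper": -1}
    - {"x": 0, "y": 0, "z": -20, "spin": 0, "gripper": -1}
    - {"x": 0, "y": 0, "z": -20, "spin": 0, "gripper": -1}
    - {"x": 0, "y": 0, "z": -20, "spin": 0, "gripper": -1}
    - {"x": 0, "y": 0, "z": -20, "spin": 0, "gripper": -1}
    - {"x": 0, "y": 0, "z": 0, "spin": 0, "gripper": -1}
    - {"x": 0, "y": 0, "z": 0, "spin": 0, "gripper": -1}

```text
time: 17.55
eef_pos: [0.3925, 0.1527, 0.1886]
tcp_rot: [0.793, 0.61, 0.001, 0.0]
contact_force: [-0.2, 0.7, -1.0]
opening: 0.999
finger_force: 0.0
```

```bash
python3 - <<'E'
from h import *
s=get_state();c=read_camera("wrist");T=wristT(s,c)
u,v,r=ball(sub(red(c["color"]),200,450,60,399));print(s["time"],s["eef_pos"],s["contact_force"],"ball",onz(c,u,v,.062,T))
c=read_camera("scene");u,v,r=ball(sub(red(c["color"]),285,325,228,268));print("scene ball",u,v,"was 311.5 242.5")
y,x=np.where(sub(green(c["color"]),225,260,285,320));print("cap",x.mean(),y.mean(),onz(c,x.mean(),y.mean(),.027),"was .4281 .3211")
cv2.imwrite("pics/s7.png",cv2.resize(c["color"][130:340,200:440,::-1],None,fx=2.8,fy=2.8,interpolation=cv2.INTER_CUBIC))
E
```

```text
17.55 [0.39245889 0.15271664 0.18857066] [-0.22405729  0.73057061 -0.95389519] ball [0.39264578 0.1537039  0.062     ]
scene ball 311.5 242.0 was 311.5 242.5
cap 243.5 303.31481481481484 [0.42810787 0.32106352 0.027     ] was .4281 .3211
```

View pics/s7.png

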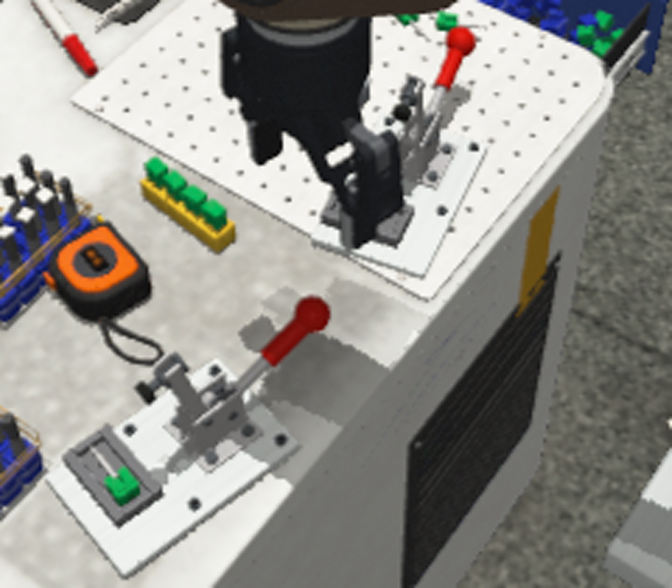

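The clamp is fully open with the ball back at (311,242), the cutter is in its nest with its cap at (243,303), the empty clamp is untouched, and the gripper is clear.

```bash
python3 -c "
from plant import *
print(sign_off())"
```

```text
the job is handed in; nothing more can be done
None
```

I swung the loaded clamp until it locked down on the green cap, then swung it fully back open and let go; the cutter is still in its nest, the empty nest's clamp was not touched, and the job is handed in at about 17.7 s.

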